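# Line up the seasonings by height

### The arm

A 6-joint arm with a two-finger parallel gripper is mounted at the origin on a cart in front of the work surface, level with it; the furniture and walls round the work are solid. World frame = base frame: x ahead of the robot, y to its left, z up, the work surface at z = 0. Lengths are in m, angles in rad, forces in N, time in s.
With the tool pointing down it reaches from about 0.25 to 0.725 m from the base axis. Payload 9.7 kg.
Tool frame: the origin (TCP) lies where the fingers leave the gripper's body, on its centre line; the fingertips stand 73 mm ahead of it and the grasp point (between the pads) lies 54 mm ahead of it; x points along the fingers, z is the direction in which the jaws open and shut, and the axes are right-handed (so a half turn about x gives the same grasp; the last joint's range is limited). The gripper opens to 85 mm and grips with 20 to 120 N. Pads are 22 mm wide; open, the fingers measure 114 mm over their backs; the gripper's body (76 mm by 85 mm) begins 54 mm behind the grasp point. The pads swing forward as they close: fully open they stand 13 mm farther back than shut.
Start: joints at [1.18, 0.087, 0.176, 1.66, 0, 1.571], TCP at [0.21, 0.509, 0.304] pointing down, gripper open.
Joint ranges: [-3.13, 3.13], [-0.85, 1.81], [-1.15, 1.24], [-2.2, 2.28], [-1.44, 1.52], [-3.14, 3.14]. Speed limits (rad/s): [2.22, 2.22, 2.57, 3.14, 3.14, 3.14].

### API

Orientations are given as a unit quaternion [w, x, y, z].
In Python, from plant import manip gives the robot as it stands. Calls block until the motion is done:
- manip.move_pose(position, orientation): joint-space move of the TCP to a pose.
- manip.move_l(position, ori=None, max_speed=0.15): straight line of the TCP; ori=None keeps the orientation; max_speed is the mean speed in m/s.
- manip.movej(angles): joint-space move.
- manip.ungrasp() and manip.close(): open the fingers fully, or close them until they stop; the grip force is fixed at half the most.
- manip.wait(seconds).
- manip.inverse_kinematics(position, orientation): joint angles nearest the present ones, or None.
- manip.sense(): the state.
- manip.read_camera(name): name is "scene" or "top" or "wrist"; returns a dict with "color" (480x640x3 uint8, red, green, blue), "intrinsics" (3x3 intrinsics, pixels), "cam_to_world" (4x4, takes a point from camera to world coordinates). Camera axes: x right, y down, z forward; pixel columns grow to the right and rows downward; lengths in m; the calibration is good to about 2 mm. A picture is of the moment at which its call begins. There is no depth.
A pose or a line that the arm cannot do raises manip.PlanningError and nothing moves.
- manip.hand_in(): hands the job in, once; it reports no verdict.
Trained networks look in a picture, given as the dict that the camera call returned (one of the last four; its "shot" number tells which), for a name from the list of things; names that differ only in an ending like _2 or _b are one class to them, and where a whole thing is asked for, a point or a joint stands for the part that bears it (a point fixed in the world has none). Each returns a list of dicts, best first, with "score" (0 to 1); they miss things now and then, are a little off and sometimes report something else, mostly with a low value. They report only what shows in the picture. A call takes as long as a camera call. They do not tell look-alikes from the thing itself.
- manip.silhouettes(picture, name): "pixels" (480x640 bool, what is visible of it) and "uv" ([column, row] in pixels, amid what is visible of it).
The state is a dict: "clock": time; "joint_positions": joint angles; "qvel": joint speeds; "joint_torque": joint torques, N m; "position": TCP position; "tcp_rot": TCP orientation; "contact_force": force on the tool from outside, world axes, zero at the start; "moment": the same for the moment, N m; "grip_width": opening from 0.0 (shut) to 1.0 (fully open).
Only numpy, scipy, OpenCV 4.12 (cv2) and the standard library are available. Lean on these libraries where they do the work, as an engineer would, in place of code of your own. Each camera call takes 0.05 s, during which the arm holds its last target. There are 200 camera calls.

### The job

Put the seasonings away on the wooden condiment board: stand the two mills, the spice jar and the little shaker on the row of cork mats, one centred on each mat, in order of height from the tallest beside the salt cellar down to the shortest at the other end, beside the candle. Keep them upright all the time, and let go of them all.

Things in the scene. Friction and masses are not known exactly. Their poses are not given: they have to be found in the camera images.
- tall_mill: dark brown turned wooden pepper mill, 170 mm tall, the tallest of the four; body up to 58 mm across to z 122, round head about 50 mm across from z 123 to 159 (grip it there, about z 137), small 12 mm knob on top; about 0.18 kg. Loose, upright; origin: centre of its underside, z up its axis, yaw without meaning.
- short_mill: pale turned wooden mill, 140 mm tall, the second tallest; body up to 58 mm across to z 101, round head about 48 mm across from z 102 to 129 (grip it there, about z 113), 12 mm knob on top; about 0.18 kg. Loose, upright; origin: centre of its underside, z up its axis, yaw without meaning.
- spice_jar: small glass spice jar, reddish-brown content, brown wooden stopper, 41 mm across, 96 mm tall, the third tallest; straight glass body to z 78, stopper 35 mm across above; about 0.11 kg. Stands on the near half of the worktop (jars at the wall belong to the room). Loose, upright; origin: centre of its underside, z up its axis, yaw without meaning.
- shaker: little white ceramic shaker with domed steel cap, 44 mm across at the foot, 42 mm at the shoulder, 66 mm tall, the shortest; about 0.12 kg. Loose, upright; origin: centre of its underside, z up its axis, yaw without meaning.
- mat_a: one of four identical round cork mats (70 mm across, 3 mm thick, fixed), in one straight row at 80 mm pitch on a fixed wooden board (325 x 92 x 12 mm); the names do not tell their order in the row. Origin: centre of the mat's underside, so its upper face is 3 mm higher, 15 mm above the worktop; its axes mean nothing
- mat_b: one of four identical round cork mats (70 mm across, 3 mm thick, fixed), in one straight row at 80 mm pitch on a fixed wooden board (325 x 92 x 12 mm); the names do not tell their order in the row. Origin: centre of the mat's underside, so its upper face is 3 mm higher, 15 mm above the worktop; its axes mean nothing
- mat_c: one of four identical round cork mats (70 mm across, 3 mm thick, fixed), in one straight row at 80 mm pitch on a fixed wooden board (325 x 92 x 12 mm); the names do not tell their order in the row. Origin: centre of the mat's underside, so its upper face is 3 mm higher, 15 mm above the worktop; its axes mean nothing
- mat_d: one of four identical round cork mats (70 mm across, 3 mm thick, fixed), in one straight row at 80 mm pitch on a fixed wooden board (325 x 92 x 12 mm); the names do not tell their order in the row. Origin: centre of the mat's underside, so its upper face is 3 mm higher, 15 mm above the worktop; its axes mean nothing
- salt_cellar: round reddish wooden salt cellar with flat lid, 86 mm across, 70 mm tall, fixed; it stands on the worktop just off one end of the board, in line with the row, its axis 95 mm from the centre of the nearest mat; that is the tall end of the row (wall cabinets hang 0.5 m above the back half of the worktop, from x about 0.6: keep the wrist clear). Origin: centre of its underside
- candle_cup: round grey cement candle cup, 76 mm across, 60 mm tall, fixed; it stands on the worktop just off the other end of the board, its axis 95 mm from the nearest mat; that is the short end of the row. Origin: centre of its underside
Things that resemble listed ones, but are neither listed nor needed, are in the scene too. What is shaped like the tall_mill but blue or orange is not meant.

How it is judged:
By the outcome, as a careful person would: the job done as asked, in the order asked, and still so for the second after the job is handed in, with the robot touching nothing.
It also fails if it takes over 109 s, if anything falls off the work surface, if the arm or the gripper's body presses on something with over 40 N, if the wrist force passes 120 N, or if a joint passes its speed limit or range.

## Working session

There is one attempt and no reset: what is moved stays moved. The work goes in short steps, each a Python script; the robot and the scene stay as the last script left them, time stands still between calls to the robot, and variables do not carry over. Pictures are saved under pics/ and viewed, about 12 in all and at most 16, crops included, and the job is handed in when it is done.

```bash
mkdir -p pics
cat > h.py <<'E'
import numpy as np, cv2
from plant import manip
def shot(cam,fn=None):
    p=manip.read_camera(cam)
    if fn: cv2.imwrite('pics/'+fn,cv2.cvtColor(p['color'],cv2.COLOR_RGB2BGR))
    return p
def ray(p,uv,z):
    K=np.array(p['intrinsics']);T=np.array(p['cam_to_world'])
    d=T[:3,:3]@np.linalg.solve(K,[uv[0],uv[1],1.]);o=T[:3,3]
    return o+d*(z-o[2])/d[2]
def proj(p,X):
    K=np.array(p['intrinsics']);T=np.linalg.inv(np.array(p['cam_to_world']))
    c=T[:3,:3]@np.array(X)+T[:3,3];q=K@c;return q[:2]/q[2]
E
python3 - <<'E'
from h import *
print(manip.sense())
H=dict(tall_mill=.08,short_mill=.07,spice_jar=.05,shaker=.035,mat_a=.015,salt_cellar=.035,candle_cup=.03)
for cam in ['scene','top']:
    p=shot(cam,cam+'0.png'); print(cam,np.round(p['cam_to_world'],3).tolist(),np.round(p['intrinsics'],1).tolist())
    for n,z in H.items():
        for d in manip.silhouettes(p,n)[:6]:
            print(n,round(d['score'],2),np.round(d['uv']),d['pixels'].sum(),np.round(ray(p,d['uv'],z),3))
E
```

```text
{'clock': 0.0, 'joint_positions': array([1.18000497e+00, 8.74724252e-02, 1.75097240e-01, 1.65981626e+00,
       1.24213742e-05, 1.57077669e+00]), 'qvel': array([ 0.00044916, -0.00023421, -0.00012692,  0.00139944,  0.00203876,
        0.0001922 ]), 'joint_torque': array([-2.67213136e-04, -5.20381594e+01,  4.64805651e+01,  1.62712787e-02,
        2.34259852e-05,  2.14556428e-05]), 'position': array([0.20944771, 0.50839948, 0.30315729]), 'tcp_rot': array([ 0.5871465 , -0.39368456,  0.58797111,  0.39314301]), 'contact_force': array([ 0.36986957, -0.02670866,  0.27511757]), 'moment': array([ 0.00649997,  0.03110963, -0.01553416]), 'grip_width': 0.9995344065803832}
scene [[0.854, -0.273, 0.444, -0.219], [-0.52, -0.486, 0.702, -0.979], [0.024, -0.83, -0.557, 0.856], [0.0, 0.0, 0.0, 1.0]] [[555.0, 0.0, 314.5], [0.0, 555.0, 248.4], [0.0, 0.0, 1.0]]
tall_mill 0.72 [274. 170.] 733 [0.517 0.439 0.08 ]
tall_mill 0.66 [236. 174.] 645 [0.403 0.474 0.08 ]
tall_mill 0.59 [252. 177.] 488 [0.436 0.433 0.08 ]
tall_mill 0.24 [254. 213.] 764 [0.346 0.232 0.08 ]
short_mill 0.69 [255. 213.] 766 [0.355 0.243
[... 619 characters left out ...]
54.6, 235.5], [0.0, 0.0, 1.0]]
tall_mill 0.68 [158. 245.] 561 [0.402 0.492 0.08 ]
tall_mill 0.61 [172. 200.] 577 [0.532 0.463 0.08 ]
tall_mill 0.57 [194. 245.] 536 [0.403 0.39  0.08 ]
short_mill 0.96 [244. 265.] 430 [0.352 0.249 0.07 ]
short_mill 0.55 [261. 218.] 840 [0.49  0.206 0.07 ]
spice_jar 0.75 [421. 271.] 238 [ 0.352 -0.257  0.05 ]
shaker 0.53 [460. 257.] 255 [ 0.401 -0.374  0.035]
mat_a 0.66 [349. 225.] 428 [ 0.488 -0.05   0.015]
mat_a 0.62 [297. 228.] 413 [0.475 0.104 0.015]
mat_a 0.56 [325. 222.] 413 [0.496 0.022 0.015]
salt_cellar 0.75 [260. 219.] 774 [0.495 0.212 0.035]
salt_cellar 0.51 [422. 269.] 217 [ 0.361 -0.262  0.035]
candle_cup 0.56 [408. 225.] 570 [ 0.492 -0.224  0.03 ]
```

View pics/scene0.png

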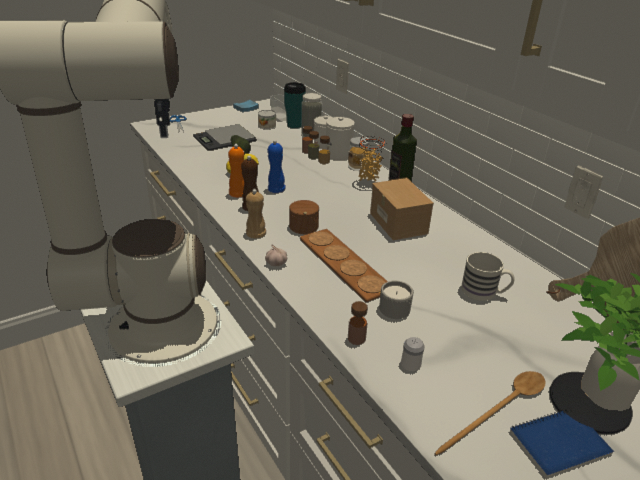

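View pics/top0.png

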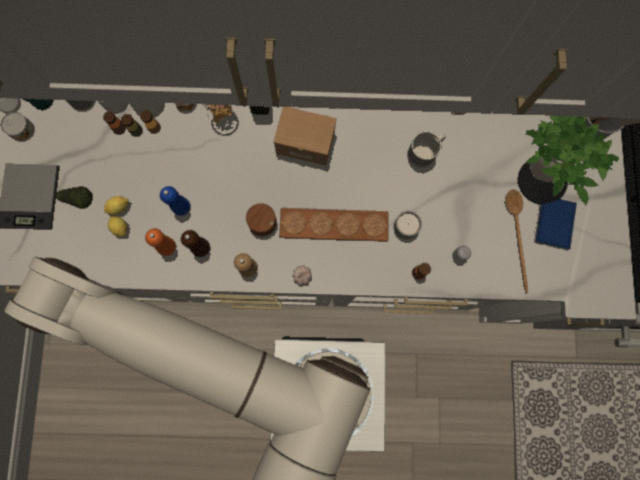

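The dark mill is at top px (194,243), between orange (158,243) and blue (175,200). The pale mill is at (244,263), the jar at (421,271), the shaker at (462,255) and the board spans 280–388 at row 224. The salt cellar is at +y and the candle at −y. Next I go above the dark mill and look with the wrist camera.

```bash
cat >> h.py <<'E'
from scipy.spatial.transform import Rotation as R
from scipy.optimize import minimize
def quat(s=1):
    x=np.array([0,0,-1.]);z=np.array([s,0,0.]);M=np.c_[x,np.cross(z,x),z]
    q=R.from_matrix(M).as_quat();return np.r_[q[3],q[:3]]
PROF=dict(tall_mill=[[(0,.029),(.122,.027)],[(.123,.022),(.141,.025),(.159,.02)],[(.158,.006),(.170,.006)]],
 short_mill=[[(0,.029),(.101,.027)],[(.102,.021),(.115,.024),(.129,.019)],[(.128,.006),(.140,.006)]],
 spice_jar=[[(0,.0205),(.078,.0205)],[(.078,.0175),(.096,.0175)]],
 shaker=[[(0,.022),(.045,.021)],[(.045,.021),(.066,.012)]],mat_a=[[(0,.035),(.003,.035)]],
 salt_cellar=[[(0,.043),(.07,.043)]],candle_cup=[[(0,.038),(.06,.038)]])
A=np.linspace(0,2*np.pi,40)
def model(p,n,xy,z0=0):
    m=np.zeros((480,640),np.uint8)
    for sec in PROF[n]:
        P=np.array([proj(p,[xy[0]+r*np.cos(a),xy[1]+r*np.sin(a),z0+z]) for z,r in sec for a in A])
        cv2.fillConvexPoly(m,cv2.convexHull(np.round(P*16).astype(np.int32)),1,shift=4)
    return m>0
def fit(p,n,mask,xy,z0=0):
    def f(v):
        m=model(p,n,v,z0); return 1-(m&mask).sum()/max(1,(m|mask).sum())
    r=minimize(f,xy,method='Nelder-Mead',options=dict(initial_simplex=np.array(xy)+[[0,0],[.012,.003],[-.003,.012]],xatol=3e-4,maxiter=60))
    return r.x,1-r.fun
def look(n,guess,cam='wrist',z0=0,fn=None,near=.06):
    p=shot(cam,fn);out=[]
    for d in manip.silhouettes(p,n):
        g=ray(p,d['uv'],z0+PROF[n][-1][-1][0]*.6)[:2]
        if np.hypot(*(g-guess))<near: out.append((*fit(p,n,d['pixels'],g,z0),round(d['score'],2)))
    return out
E
python3 - <<'E'
from h import *
for s in (1,-1):
    print(s,[np.round(q,2) if (q:=manip.inverse_kinematics(x,quat(s))) is not None else None for x in ([.403,.39,.33],[.35,.25,.33],[.49,.11,.33],[.49,-.05,.33],[.35,-.26,.33],[.4,-.37,.33],[.49,-.13,.3])])
for cam in('scene','top'):
  for n,g in dict(tall_mill=(.42,.41),short_mill=(.35,.25),spice_jar=(.35,-.26),shaker=(.405,-.375),salt_cellar=(.49,.207),candle_cup=(.49,-.22)).items(): print(cam,n,look(n,g,cam,near=.04))
  for y in (.112,.032,-.048,-.128): print(cam,'mat',look('mat_a',(.49,y),cam,z0=.012,near=.03))
manip.move_pose([.403,.40,.33],quat(1))
p=shot('wrist','w1.png');print(np.round(p['cam_to_world'],3).tolist(),manip.sense()['clock'])
for n in('tall_mill','short_mill'):
  for d in manip.silhouettes(p,n): 
    g=ray(p,d['uv'],.1)[:2];print(n,round(d['score'],2),np.round(d['uv']),fit(p,n,d['pixels'],g))
E
```

```text
1 [array([0.77, 0.13, 0.27, 1.71, 0.  , 2.34]), array([ 0.62, -0.19, -0.03,  1.72,  0.  ,  2.19]), array([ 0.22, -0.02,  0.12,  1.71,  0.  ,  1.79]), array([-0.1 , -0.04,  0.1 ,  1.71,  0.  ,  1.47]), array([-0.64, -0.17, -0.02,  1.72,  0.  ,  0.93]), array([-0.75,  0.09,  0.23,  1.71,  0.  ,  0.82]), array([-0.26, -0.02,  0.06,  1.65,  0.  ,  1.31])]
-1 [array([ 0.77,  0.13,  0.27,  1.71,  0.  , -0.8 ]), array([ 0.62, -0.19, -0.03,  1.72,  0.  , -0.95]), array([ 0.22, -0.02,  0.12,  1.71,  0.  , -1.35]), array([-0.1 , -0.04,  0.1 ,  1.71,  0.  , -1.67]), array([-0.64, -0.17, -0.02,  1.72,  0.  , -2.21]), array([-0.75,  0.09,  0.23,  1.71,  0.  , -2.32]), array([-0.26, -0.02,  0.06,  1.65,  0.  , -1.83])]
scene tall_mill [(array([0.41532026, 0.39912022]), np.float64(0.5879446640316206), 0.61)]
scene short_mill [(array([0.35799378, 0.25147798]), np.float64(0.7770767613038907), 0.73)]
scene spice_jar [(array([ 0.35549111, -0.25489681]), np.float64(0.860774818401937), 0.96)]
scene shaker []
scene salt_cellar [(array([0.4910021 , 0.20916459]), np.float64(0.9134328358208955), 0.91)]
scene
[... 1084 characters left out ...]
), np.float64(0.9004329004329005), 0.91)]
top mat [(array([ 0.49264755, -0.04543916]), np.float64(0.9037199124726477), 0.63)]
top mat [(array([ 0.492503  , -0.12465797]), np.float64(0.9106753812636166), 0.7)]
[[1.0, 0.003, -0.0, 0.401], [0.003, -0.954, -0.299, 0.475], [-0.001, 0.299, -0.954, 0.4], [0.0, 0.0, 0.0, 1.0]] 3.7417
tall_mill 0.89 [505. 136.] (array([0.52800625, 0.45869747]), np.float64(0.8606752258678079))
tall_mill 0.87 [333.  89.] (array([0.41138719, 0.4879308 ]), np.float64(0.9341463414634147))
tall_mill 0.76 [326. 232.] (array([0.41007017, 0.39277208]), np.float64(0.9001492537313432))
short_mill 0.84 [267. 367.] (array([0.35385378, 0.24475059]), np.float64(0.8480421686746988))
```

View pics/w1.png

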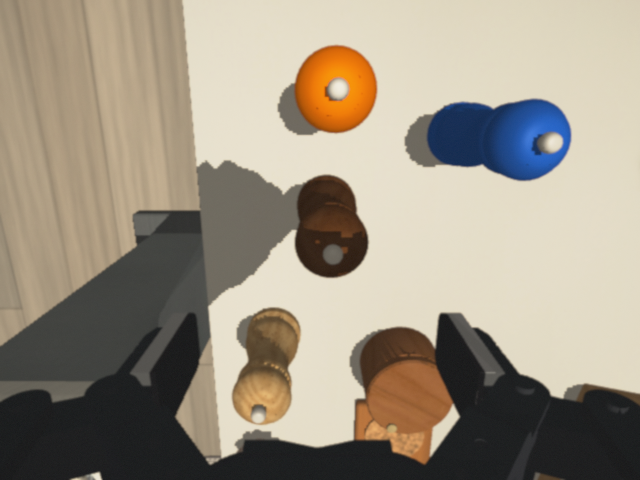

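Wrist, top and scene agree to a few mm: dark mill (0.411, 0.392), knob at px (333,254); orange and blue are look-alikes. The mats fit at x≈0.493, y = 0.114, 0.034, −0.045, −0.125, consistent with the cellar and candle distances. Now the tall mill.

```bash
cat >> h.py <<'E'
Q=quat(1); MAT={'tall_mill':(.493,.1145),'short_mill':(.493,.0345),'spice_jar':(.493,-.0455),'shaker':(.493,-.1255)}
GZ=dict(tall_mill=.137,short_mill=.113,spice_jar=.052,shaker=.036)
def pick(n,xy,top=.33):
    z=GZ[n]+.054
    manip.move_l([*xy,z],Q,.12); manip.close(); s=manip.sense(); print(n,'w',s['grip_width'],s['position'],s['clock'])
    manip.move_l([*xy,top],Q,.15); s=manip.sense(); print('w',s['grip_width'],'F',s['contact_force'],s['clock'])
def place(n,top=.33,d=(0,0)):
    x,y=np.array(MAT[n])+d; z=GZ[n]+.054+.0155
    manip.move_l([x,y,top],Q,.22); manip.move_l([x,y,z+.02],Q,.15); manip.move_l([x,y,z],Q,.04)
    print('F',manip.sense()['contact_force']); manip.ungrasp(); manip.move_l([x,y,top],Q,.15); print(manip.sense()['clock'])
E
python3 - <<'E'
from h import *
manip.move_l([.411,.392,.33],Q,.1)
pick('tall_mill',(.411,.392)); shot('wrist','w2.png'); place('tall_mill')
print(look('tall_mill',(.493,.114),'wrist',.015,'w3.png'))
print(look('tall_mill',(.493,.114),'top',.015,'t3.png'))
E
```

```text
tall_mill w 0.5379168236747124 [0.41118911 0.39222225 0.19182534] 5.875
w 0.5371232973533566 F [ 6.61989131e-04 -3.69649162e-01 -2.23870823e+00] 6.95
F [-1.30421486  0.89300699  4.48444199]
11.4083
[(array([0.49253315, 0.11537938]), np.float64(0.8813489896231568), 0.89)]
[]
```

View pics/w3.png

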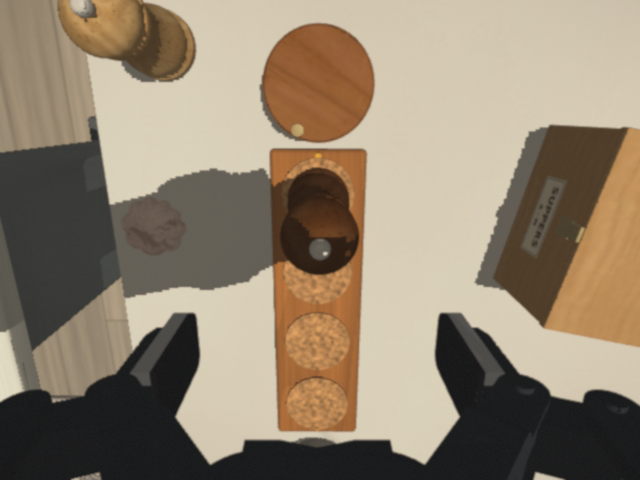

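The mill stands upright on the first mat, beside the cellar, and fits within 1–2 mm (knob px (320,249)). Next the short mill, with a close look first.

```bash
sed -i 's/spice_jar=.052/spice_jar=.058/;s/shaker=.036/shaker=.038/' h.py
python3 - <<'E'
from h import *
p=shot('wrist')
for d in manip.silhouettes(p,'mat_a'): print('mat',round(d['score'],2),np.round(ray(p,d['uv'],.015),4))
manip.move_l([.355,.245,.30],Q,.2)
r=look('short_mill',(.355,.245),'wrist',0,'w4.png'); print(r)
xy=r[0][0] if r and r[0][1]>.8 and np.hypot(*(r[0][0]-[.355,.245]))<.008 else (.355,.245); print(xy)
pick('short_mill',xy); place('short_mill')
print(look('short_mill',(.493,.034),'wrist',.015,'w5.png'))
E
```

```text
mat 0.69 [ 0.4922 -0.1253  0.015 ]
mat 0.69 [ 0.4894 -0.0461  0.015 ]
[(array([0.35483665, 0.24718417]), np.float64(0.939977710555644), 0.69)]
[0.35483665 0.24718417]
short_mill w 0.532900312786467 [0.3550442  0.24740134 0.16780509] 14.6333
w 0.5345979875516652 F [ 0.71049454  0.23150164 -2.08883516] 15.8667
F [-0.79935779  1.45479461  4.75261925]
20.4333
[(array([0.49264219, 0.03395659]), np.float64(0.9340217010850542), 0.67)]
```

View pics/w5.png

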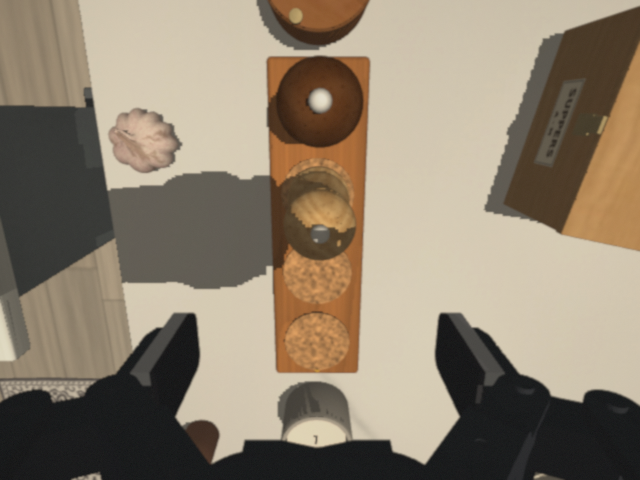

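The pale mill stands on mat 2 (knob px (320,235)) and the dark one on mat 1. Now the jar.

Run:
```python
from h import *
g=np.array([.356,-.258])
manip.move_l([*g,.28],Q,.2)
r=look('spice_jar',g,'wrist',0,'w6.png'); print(r)
xy=r[0][0] if r and r[0][1]>.8 and np.hypot(*(r[0][0]-g))<.008 else g; print(xy)
pick('spice_jar',xy,.25); place('spice_jar',.30)
print(look('spice_jar',(.493,-.045),'wrist',.015,'w7.png'))
g=np.array([.411,-.381])
manip.move_l([*g,.28],Q,.2)
r=look('shaker',g,'wrist',0,'w8.png'); print(r)
```

```text
[(array([ 0.35284434, -0.25861039]), np.float64(0.9108093716719915), 0.63)]
[ 0.35284434 -0.25861039]
spice_jar w 0.4464143349045938 [ 0.35299691 -0.25875002  0.11244748] 24.4667
w 0.4468198452384224 F [ 0.05061824  0.53879589 -0.85396741] 25.5333
F [-2.39958516 -0.38756621  4.10429147]
30.5083
[(array([ 0.49217892, -0.04528983]), np.float64(0.9142465753424658), 0.77)]
[(array([ 0.40804211, -0.38254109]), np.float64(0.946861507804716), 0.97)]
```

View pics/w7.png

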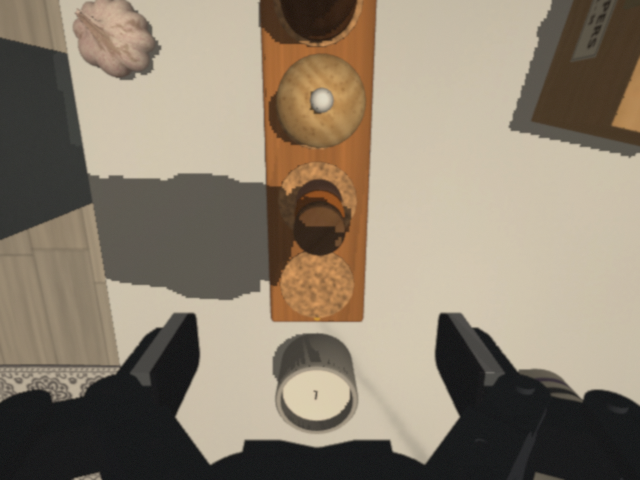

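View pics/w8.png

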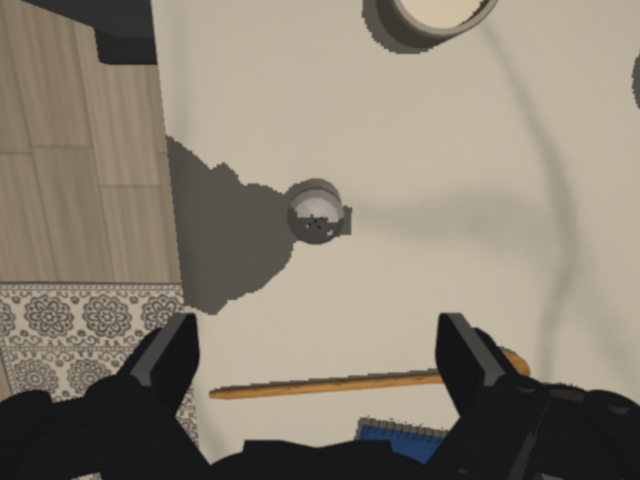

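The jar is on mat 3 (px (320,220)), with mat 4 free at (317,285). The shaker is at px (317,215), clear of everything. Shaker now, then a final check with the arm away.

Run:
```python
from h import *
xy=(.408,-.382)
pick('shaker',xy,.25); place('shaker',.30)
print(look('shaker',MAT['shaker'],'wrist',.015,'w9.png'))
manip.move_l([.40,-.36,.33],Q,.2)
for cam in('scene','top'):
  for n in GZ: print(cam,n,look(n,MAT[n],cam,.015,near=.04))
p=shot('scene','s9.png'); q=shot('top','t9.png')
a=cv2.imread('pics/s9.png')[160:340,220:460];b=cv2.imread('pics/t9.png')[150:330,220:460]
cv2.imwrite('pics/f9.png',np.vstack([cv2.resize(a,None,fx=1.65,fy=1.65),cv2.resize(b,None,fx=1.65,fy=1.65)]))
print(manip.sense()['clock'],manip.sense()['grip_width'])
```

```text
shaker w 0.48449349891092025 [ 0.40820028 -0.38217657  0.09252823] 34.7917
w 0.48451301107905204 F [ 0.73015865  0.24619987 -0.31809165] 35.9917
F [-2.71923204  0.81594013  5.13898164]
41.2833
[]
scene tall_mill []
scene short_mill [(array([0.49892986, 0.0403194 ]), np.float64(0.8009478672985783), 0.7)]
scene spice_jar [(array([ 0.49475114, -0.04186226]), np.float64(0.8094488188976378), 0.76)]
scene shaker [(array([ 0.49735262, -0.11752677]), np.float64(0.8975409836065574), 0.8)]
top tall_mill [(array([0.49321647, 0.11462625]), np.float64(0.9018867924528302), 0.74)]
top short_mill [(array([0.49593786, 0.03400048]), np.float64(0.8417721518987342), 0.76)]
top spice_jar [(array([ 0.49440675, -0.04522654]), np.float64(0.7752808988764045), 0.57)]
top shaker [(array([ 0.49579323, -0.12463751]), np.float64(0.9545454545454546), 0.74)]
43.7 0.9969453853296789
```

View pics/f9.png

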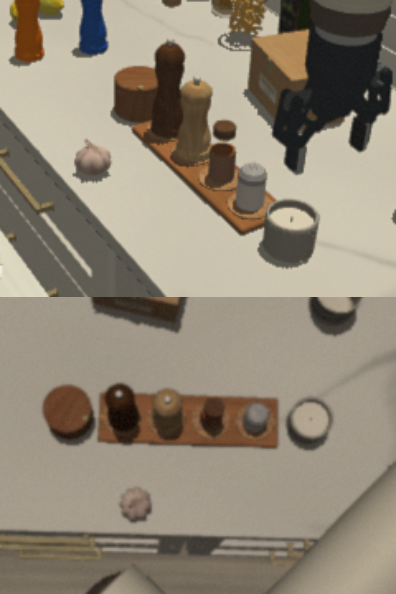

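View pics/w9.png

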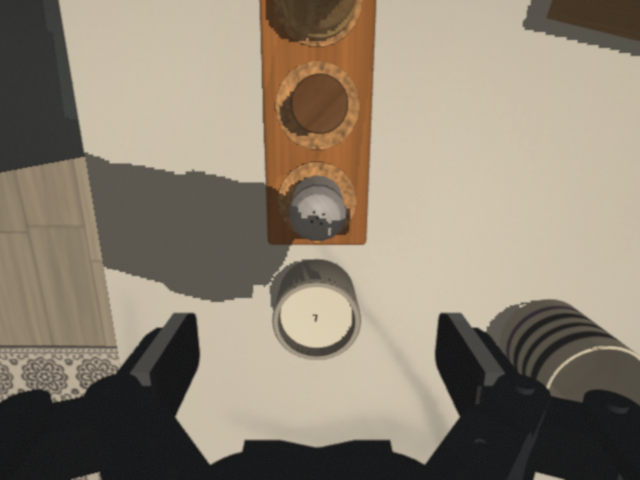

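All four stand centred on their mats in the right order: mills at px (120,400) and (167,405), jar at (212,412), shaker at (257,418) in the lower half. The gripper is empty and clear. Handing in.

```bash
python3 -c "
from h import *
manip.hand_in();print(manip.sense()['clock'])"
```

```text
the job is handed in; nothing more can be done
the job is handed in; nothing more can be done
```

All four seasonings are on the cork mats, upright and let go of. From the salt cellar to the candle they run tall mill, short mill, spice jar, shaker. I handed in at about 44 s on the robot's clock, with the gripper open and clear of everything.

**Top and wrist camera:** the final top-camera fits put every item within about 3 mm of its mat centre. Wrist views after placing agreed within about 1.5 mm for the two mills and the jar.

**Checks that failed or disagreed:**
- The wrist network missed the shaker after placing, though it shows centred in that picture.
- The scene network missed the tall mill in the final check, though it stands upright in that picture.
- The scene-camera fits for the other three were 4–9 mm off their mat centres. The mats themselves fitted up to about 7 mm off in that view, in the same direction, so I trusted the top and wrist cameras.

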